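# Snap the exhibit case's latches shut

### The arm

A 7-joint arm with a two-finger parallel gripper is mounted at the origin on the work surface. World frame = base frame: x ahead of the robot, y to its left, z up, the work surface at z = 0. Lengths are in m, angles in rad, forces in N, time in s.
With the tool pointing down it reaches from about 0.35 to 0.9 m from the base axis. Payload 19.9 kg.
Tool frame: the origin (TCP) lies on the centre line of the jaws, within the pads' length; the fingertips stand 17 mm ahead of it and the grasp point (between the pads) lies 2 mm behind it (env.tcp_to_tips is the distance from the TCP to the fingertips, in m); z points along the fingers, y is the line along which they close (so a half turn about z gives the same grasp; the last joint's range is limited). The gripper opens to 94 mm and grips with 3 to 60 N. Pads are 16 mm wide; open, the fingers measure 119 mm over their backs; the gripper's body (75 mm by 177 mm) begins 78 mm behind the grasp point.
Start: joints at [1.083, 0.417, -0.01, 1.614, 0.005, 1.111, -0.053], TCP at [0.269, -0.564, 0.222] pointing down, gripper open.
Joint ranges: [-2.81, 2.81], [-0.39, 2.02], [-1.27, 1.25], [0.06, 2.57], [-1.19, 4.33], [0.19, 2], [-2.82, 2.82]. Speed limits (rad/s): [1.89, 1.89, 2.39, 2.39, 3.01, 3.01, 3.01].

### API

Orientations are given as a rotation vector (axis times angle).
In Python, from rig import env gives the robot as it stands.
- The arm moves only by the tool apply_moves, never from a script. Its argument "steps" is a list of rows, each a list of 7 numbers: the turn, a rotation vector about the tool's x, y, z normalised to -1 to 1, where 1 is 1.5 rad, then the shift along the tool's x, y, z normalised to -1 to 1, where 1 is 0.3 m, then the opening, from 0 (shut) to 1 (fully open). A call has 1 to 12 rows; each row is the pose to reach, as a shift and turn from the pose commanded when the call began, along the tool's axes at that moment; what a row does not reach only later rows make up. A row lasts 1/12 s, in which the tool goes at most 41.7 mm and 7.16 degrees, less where a joint would pass 70% of its speed; a pose out of reach is approached as far as the arm can. A call with a number of a shift or a turn outside -1 to 1 is refused whole. A call with a gripper value outside its range is refused whole. The fingers move at their own pace and stop on an object; "newtons" is the grip in N (left out, the last holds). Time passes only in rows, so rows that repeat a pose let the fingers close. It gives the time, the measured TCP pose, the force, the opening and the grip force at its end, in the units of the state.
- env.read_state(): the state, without advancing time (a new reading comes with each control period).
- env.read_camera(name): name is "scene" or "top"; returns (picture, depth): 384x512x3 uint8, red, green, blue; 384x512 float32, m along the optical axis (not along the pixel's ray), 0 where there is no reading.
- env.get_calibration(name): a dict with "intrinsics" (3x3 intrinsics, pixels), "k1" (the pictures are not rectified: a ray, as slopes to the right and down, at radius r is drawn at 1 + k1 r^2 times it, then the intrinsics apply), "xyz" and "rotation" of the camera in the world. Camera axes: x right, y down, z forward; pixel columns grow to the right and rows downward; lengths in m; the calibration is good to about 2 mm. A picture is of the moment at which its call begins. get_calibration takes no time and is no camera call.
- env.finish_job(): hands the job in; it is judged then, once.
The state is a dict: "time": time; "qpos": joint angles; "joint_velocities": joint speeds; "joint_efforts": joint torques, N m; "tcp_pos": TCP position; "orientation": TCP orientation; "force": force on the tool from outside, world axes, zero at the start; "ft_torque": the same for the moment, N m; "opening": finger opening in m; "gripper_force": force on a finger pad.
Only numpy, scipy, OpenCV 4.12 (cv2) and the standard library are available. Lean on these libraries where they do the work, as an engineer would, in place of code of your own. Each camera call takes 0.05 s, during which the arm holds its last target. There are 200 camera calls.

### The job

The packed exhibit case on the property-store desk is closed but its two front draw latches are standing open. With the fingertips, push each latch lever down and in past centre until it snaps flat against the case. Do not lift or shove the case, and leave the exhibits around it where they are.

Things in the scene. Friction and masses are not known exactly. Their poses are not given: they have to be found in the camera images.
- case: closed exhibit case, loose, about 3.4 kg: black panels, aluminium frame, 220 (x) x 340 (y) x 114 mm high. Origin: centre of its underside, z up. Both latches are on its front, the face at x = +110 mm, which looks along its +x, away from the robot, turned up to 29 degrees. Between them (y -60 to +60 mm, z 28 to 73 mm) a folded carry handle stands 15 mm out of the front
- latch_left (a joint): turn of the left-hand latch lever (rad): 0 = open, standing out from the case front 16 degrees above level; 1.85 = shut, flat against the front. Its sprung bail makes it over-centre, dead centre at 1.45: released before that it springs back open, beyond it snaps shut. Pushing it over takes at most about 0.28 N m (6 N on its outer part)
- latch_left_tip (a point): middle of the left-hand lever's outturned tip lip, 54 mm from its pivot. The lever is a plain steel plate 26 mm wide (along the case's y), 3 mm thick, with a wire bail at its root hooked over a keeper on the lid. Pressed from above, the open lever swings down, then in towards the case
- latch_left_pivot (a point): the left-hand lever's pivot, fixed on the case at case x = +120 mm (10 mm out from the front face), y = +105 mm, z = 72 mm; the pivot axis runs along the case's y
- latch_right (a joint): turn of the right-hand latch lever (rad): 0 = open, standing out from the case front 16 degrees above level; 1.85 = shut, flat against the front. Its sprung bail makes it over-centre, dead centre at 1.45: released before that it springs back open, beyond it snaps shut. Pushing it over takes at most about 0.28 N m (6 N on its outer part)
- latch_right_tip (a point): middle of the right-hand lever's outturned tip lip, 54 mm from its pivot. The lever is a plain steel plate 26 mm wide (along the case's y), 3 mm thick, with a wire bail at its root hooked over a keeper on the lid. Pressed from above, the open lever swings down, then in towards the case
- latch_right_pivot (a point): the right-hand lever's pivot, fixed on the case at case x = +120 mm (10 mm out from the front face), y = -105 mm, z = 72 mm; the pivot axis runs along the case's y
- tablet_pot: bystander: white tablet pot, 44 mm across, 78 mm high, standing 115 to 150 mm in front of the case between the latches; origin at the centre of its underside
- medicine_bottle: bystander: green bottle with a screw cap, 62 mm across, 150 mm high, standing beside the case's left (+y) end; origin at the centre of its underside
- phone: bystander: small black keypad phone lying flat, 112 x 50 x 14 mm, in front of and to the left of the case; origin at the centre of its underside, x along its length
- hatchet: bystander: hatchet lying flat beside the case's right (-y) end, 270 mm long, 29 mm thick; origin on the underside of its handle, 165 mm from the handle end, x along the handle towards the head

How it is judged:
By the outcome, as a careful person would: the job done as asked, in the order asked, and still so for the second after the job is handed in, with the robot touching nothing.
It also fails if it takes over 40 s, if anything falls off the work surface, if the arm or the gripper's body presses on something with over 40 N, if the wrist force passes 120 N, or if a joint passes its speed limit or range.

## Working session

There is one attempt and no reset: what is moved stays moved. The work goes in short steps, Python scripts to look and compute and a tool call to move; the robot and the scene stay as the last step left them, time stands still between calls to the robot, and variables do not carry over. Pictures are saved under pics/ and viewed, at most 10 in all, crops included, and the job is handed in when it is done.

Besides the shell and the picture viewer there is one more tool, called after "Request:" as name(argument=value, ...) on one line, values as JSON. apply_moves: Moves the arm, as the interface text tells. Scaled input: -1 to 1 covers 0.3 m each way for a shift and 1.5 rad each way for a turn. Its arguments: {"type":"object","properties":{"steps":{"type":"array"},"newtons":{"type":"number"}},"required":["steps"]}

```bash
mkdir -p pics; ls; cat > h.py <<'E'
from rig import env
import numpy as np, cv2
from scipy.spatial.transform import Rotation as R
def cloud(name):
    im,d=env.read_camera(name); c=env.get_calibration(name)
    K=np.array(c["intrinsics"]); v,u=np.mgrid[:384,:512]
    p=np.stack([u,v],-1).reshape(-1,1,2).astype(float)
    s=cv2.undistortPoints(p,K,np.array([c["k1"],0,0,0,0.])).reshape(384,512,2)
    X=np.dstack([s*d[...,None],d])
    Rm=np.array(c["rotation"]); Rm=Rm if Rm.shape==(3,3) else R.from_rotvec(Rm).as_matrix()
    W=X@Rm.T+np.array(c["xyz"]); W[d==0]=np.nan
    return im,W
E
python3 - <<'E'
from h import *
for n in("scene","top"):
    im,W=cloud(n); np.save(n+".npy",W); cv2.imwrite(f"pics/{n}0.png",cv2.resize(im[...,::-1],(768,576)))
    c=env.get_calibration(n); print(n,c["xyz"],c["k1"],np.array(c["rotation"]).shape)
print(env.read_state())
E
```

```text
pics
scene [1.18109996 0.50576015 0.78654278] -0.07019568702954822 (3,)
top [0.37035417 0.02991621 1.27443833] -0.08349872647279556 (3,)
{'time': 0.1, 'qpos': array([ 1.08347565,  0.41791113, -0.01030009,  1.6140561 ,  0.00468745,
        1.11070467, -0.0530169 ]), 'joint_velocities': array([-0.00100422, -0.00162896,  0.00101141, -0.00250819,  0.00123123,
        0.00043397, -0.00018864]), 'joint_efforts': array([ 1.76679419e-03, -8.52580690e+01,  6.40021116e-01, -4.26698720e+01,
       -4.89196158e-02,  1.63912080e-02,  6.07009270e-05]), 'tcp_pos': array([ 0.26936583, -0.56364746,  0.22191414]), 'orientation': array([-3.06288445e+00, -6.94258345e-01,  4.77951276e-04]), 'force': array([-0.33136242,  1.08555842, -0.10933963]), 'ft_torque': array([-0.06957236, -0.01507196,  0.00512573]), 'gripper_force': 0.0, 'opening': 0.09419311459502593}
```

View pics/top0.png

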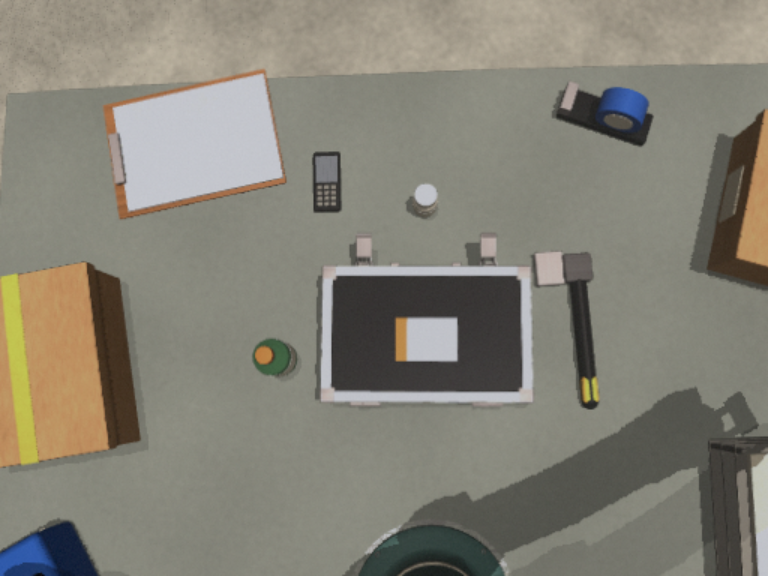

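View pics/scene0.png

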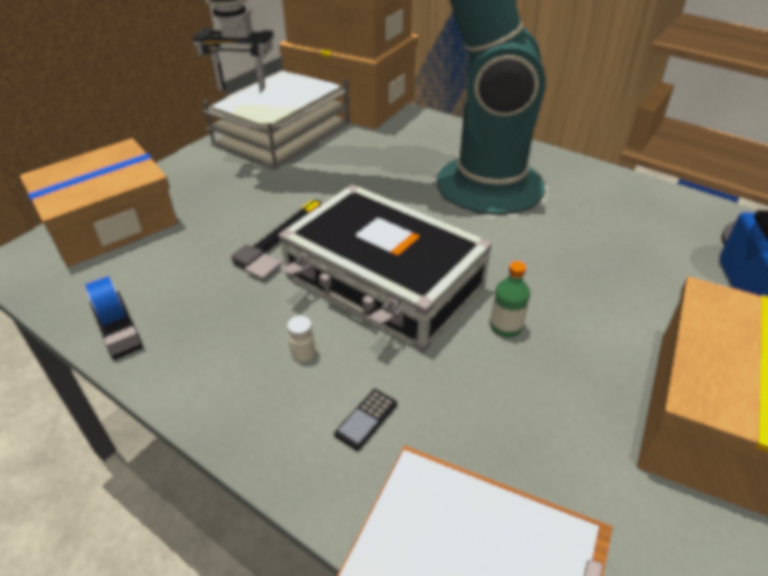

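The top view (768x576) shows the case nearly square to the robot, with its front towards +x. The left latch is at about (364,248), the right latch at (488,247), the pot at (425,200), the phone at (327,182) and the hatchet head at (565,268). Next I'll fit the case pose.

```bash
cat > fit.py <<'E'
from h import *
W=np.load("top.npy"); P=W.reshape(-1,3)
m=(abs(P[:,2]-.114)<.008)&(abs(P[:,1])<.35)&(P[:,0]>.2)&(P[:,0]<.8)
mk=m.reshape(384,512).astype(np.uint8); n,l,s,_=cv2.connectedComponentsWithStats(mk)
k=1+np.argmax(s[1:,4]); q=P[(l==k).ravel()]; print(s[k],np.median(q[:,2]))
r=cv2.minAreaRect(q[:,:2].astype(np.float32)); print(r); print(cv2.boxPoints(r))
for nm,(u,v) in dict(L=(364,240),R=(488,240),Lr=(364,252),Rr=(488,252)).items():
    u=int(u/1.5);v=int(v/1.5); print(nm,np.round(W[v-3:v+4,u],3).tolist())
for nm,(u,v) in dict(pot=(425,195),phone=(327,182)).items(): print(nm,W[int(v/1.5),int(u/1.5)])
# hatchet highest
h=P[(P[:,1]<-.19)&(P[:,1]>-.4)&(P[:,0]>.3)&(P[:,0]<.7)&(P[:,2]>.01)&(P[:,2]<.06)];print("hat",h.min(0),h.max(0))
S=np.load("scene.npy"); 
for w,N in((W,"top"),(S,"scene")):
    Q=w.reshape(-1,3)
    for y0 in(.03,-.21):
        g=Q[(Q[:,1]>y0)&(Q[:,1]<y0+.18)&(Q[:,2]>.06)&(Q[:,2]<.1)&(Q[:,0]>.55)&(Q[:,0]<.69)]
        print(N,y0,len(g),g.min(0) if len(g) else"",g.max(0) if len(g) else "",g.mean(0) if len(g) else "")
E
python3 fit.py
```

```text
[  213   177   143    92 12726] 0.11341424506298192
((0.45965200662612915, -0.00037801265716552734), (0.3433936536312103, 0.22414369881153107), 88.04914855957031)
[[ 0.34180015 -0.16816016]
 [ 0.56581396 -0.1757905 ]
 [ 0.57750386  0.16740413]
 [ 0.35349005  0.17503448]]
L [[0.629, 0.099, 0.094], [0.627, 0.099, 0.09], [0.625, 0.099, 0.087], [0.623, 0.099, 0.086], [0.62, 0.099, 0.087], [0.618, 0.1, 0.084], [0.614, 0.099, 0.088]]
R [[0.622, -0.111, 0.092], [0.619, -0.11, 0.092], [0.617, -0.111, 0.088], [0.615, -0.11, 0.089], [0.611, -0.11, 0.093], [0.61, -0.11, 0.088], [0.608, -0.111, 0.084]]
Lr [[0.61, 0.1, 0.086], [0.607, 0.1, 0.088], [0.604, 0.1, 0.088], [0.603, 0.1, 0.083], [0.599, 0.1, 0.086], [0.598, 0.1, 0.08], [0.594, 0.1, 0.085]]
Rr [[0.604, -0.111, 0.08], [0.601, -0.11, 0.083], [0.597, -0.11, 0.085], [0.595, -0.11, 0.085], [0.593, -0.11, 0.082], [0.59, -0.11, 0.082], [0.588, -0.11, 0.079]]
pot [ 0.70047661 -0.00787538  0.0744265 ]
phone [0.74864043 0.16660472 0.01563379]
hat [ 0.32727452 -0.30061562  0.0101378 ] [ 0.60651711 -0.19875392  0.03440178]
top 0.03 226 [0.57636375 0.03977971 0.0686357 ] [0.63146908 0.11382306 0.09990887] [0.60539259 0.09594764 0.08564009]
top -0.21 216 [ 0.57225028 -0.12470052  0.06847021] [ 0.62452812 -0.04932439  0.09923547] [ 0.59952529 -0.10788311  0.08524269]
scene 0.03 631 [0.5507876  0.03007027 0.06008259] [0.63764624 0.16654683 0.0999568 ] [0.58306565 0.103498   0.08149362]
scene -0.21 492 [ 0.56650455 -0.17587382  0.06001261] [ 0.62965249 -0.03001701  0.09999624] [ 0.57826322 -0.09842623  0.08110286]
```

```bash
cat > plan.py <<'E'
from h import *
TILT=np.radians(20)
c=np.array([.4597,-.0004]); yaw=np.radians(-1.95)
ex=np.array([np.cos(yaw),np.sin(yaw),0]); ey=np.array([-np.sin(yaw),np.cos(yaw),0]); ez=np.array([0,0,1.])
zt=-np.sin(TILT)*ex-np.cos(TILT)*ez; xt=np.cos(TILT)*ex-np.sin(TILT)*ez
G=np.stack([xt,np.cross(zt,xt),zt],1)
piv=lambda s:np.r_[c,0]+.12*ex+s*.105*ey+.072*ez
def tip_for(s,deg,r,gap=.002):   # fingertip-face centre, inner corner touching the lever
    t=np.radians(deg)
    return piv(s)+r*(np.cos(t)*ex-np.sin(t)*ez)+gap*(np.sin(t)*ex+np.cos(t)*ez)+.008*xt
def rows(tips,Rg=G):
    st=env.read_state(); R0=R.from_rotvec(st["orientation"]); p=st["tcp_pos"]
    print("t",st["time"],"tip",np.round(p+env.tcp_to_tips*R0.as_matrix()[:,2],4),"F",np.round(st["force"],1))
    rv=(R0.inv()*R.from_matrix(Rg)).as_rotvec()/1.5
    for T in tips:
        d=R0.inv().apply(T-env.tcp_to_tips*Rg[:,2]-p)/.3
        print(np.round(rv,3).tolist(),np.round(d,3).tolist(),"tip",np.round(T,3))
E
python3 -c "
from plan import *
a=tip_for(-1,-16,.034)+[0,0,.06]
rows([np.array([.44,-.34,.2]),a])"
```

```text
t 0.1 tip [ 0.2694 -0.5636  0.2049] F [-0.3  1.1 -0.1]
[0.055, -0.228, 0.317] [0.852, -0.418, 0.02] tip [ 0.44 -0.34  0.2 ]
[0.055, -0.228, 0.317] [1.71, -0.855, 0.219] tip [ 0.616 -0.111  0.141]
```

Request:
apply_moves(steps=[[0.055,-0.228,0.317,0.85,-0.42,0.02,0],[0.055,-0.228,0.317,0.85,-0.42,0.02,0],[0.055,-0.228,0.317,0.85,-0.42,0.02,0],[0.055,-0.228,0.317,0.85,-0.42,0.02,0],[0.055,-0.228,0.317,0.85,-0.42,0.02,0],[0.055,-0.228,0.317,0.85,-0.42,0.02,0],[0.055,-0.228,0.317,0.85,-0.42,0.02,0],[0.055,-0.228,0.317,0.85,-0.42,0.02,0],[0.055,-0.228,0.317,0.85,-0.42,0.02,0],[0.055,-0.228,0.317,0.85,-0.42,0.02,0],[0.055,-0.228,0.317,0.85,-0.42,0.02,0],[0.055,-0.228,0.317,0.85,-0.42,0.02,0]], newtons=20)

```text
time: 1.1
tcp_pos: [0.4442, -0.3414, 0.2164]
orientation: [-3.089, 0.057, 0.545]
force: [0.4, 0.3, -0.5]
opening: 0.0173
gripper_force: 0.0
```

```bash
python3 -c "
from plan import *
a=tip_for(-1,-16,.034)
rows([a+[0,0,.07],a+[0,0,.03]]);print(env.read_state()['opening'])"
```

```text
t 1.1 tip [ 0.4384 -0.3413  0.2004] F [ 0.4  0.3 -0.5]
[0.0, -0.0, -0.002] [0.585, -0.79, -0.037] tip [ 0.616 -0.111  0.151]
[0.0, -0.0, -0.002] [0.631, -0.79, 0.088] tip [ 0.616 -0.111  0.111]
0.01730664320360912
```

Request:
apply_moves(steps=[[0,0,0,0.585,-0.79,-0.037,0],[0,0,0,0.585,-0.79,-0.037,0],[0,0,0,0.585,-0.79,-0.037,0],[0,0,0,0.585,-0.79,-0.037,0],[0,0,0,0.585,-0.79,-0.037,0],[0,0,0,0.585,-0.79,-0.037,0],[0,0,0,0.585,-0.79,-0.037,0],[0,0,0,0.585,-0.79,-0.037,0],[0,0,0,0.585,-0.79,-0.037,0],[0,0,0,0.585,-0.79,-0.037,0]])

```text
time: 1.93
tcp_pos: [0.6216, -0.1108, 0.1664]
orientation: [-3.089, 0.056, 0.545]
force: [-0.5, -1.1, 0.4]
opening: 0.0006
gripper_force: 0.0
```

```bash
python3 -c "
from plan import *
rows([tip_for(-1,-16,.034)+[0,0,.015]]+[tip_for(-1,d,r) for d,r in [(-8,.035),(2,.036),(12,.037),(22,.038),(32,.039),(42,.04),(52,.04),(60,.041)]]);print(env.read_state()['opening'])
im,W=cloud('scene');cv2.imwrite('pics/s1.png',cv2.resize(im[110:260,150:350,::-1],(800,600),interpolation=cv2.INTER_CUBIC))"
```

```text
t 1.9333 tip [ 0.6158 -0.1106  0.1505] F [-0.5 -1.1  0.4]
[0.001, -0.0, -0.002] [0.062, 0.0, 0.172] tip [ 0.616 -0.111  0.096]
[0.001, -0.0, -0.002] [0.092, 0.0, 0.23] tip [ 0.618 -0.111  0.076]
[0.001, -0.0, -0.002] [0.104, 0.0, 0.248] tip [ 0.62  -0.111  0.07 ]
[0.001, -0.0, -0.002] [0.113, 0.0, 0.267] tip [ 0.62  -0.111  0.064]
[0.001, -0.0, -0.002] [0.118, 0.0, 0.289] tip [ 0.62  -0.111  0.057]
[0.001, -0.0, -0.002] [0.12, 0.0, 0.312] tip [ 0.618 -0.111  0.05 ]
[0.001, -0.0, -0.002] [0.118, 0.0, 0.335] tip [ 0.615 -0.111  0.044]
[0.001, -0.0, -0.002] [0.108, 0.0, 0.356] tip [ 0.61  -0.111  0.039]
[0.001, -0.0, -0.002] [0.101, -0.0, 0.374] tip [ 0.606 -0.11   0.035]
0.0005953922408328878
```

View pics/s1.png

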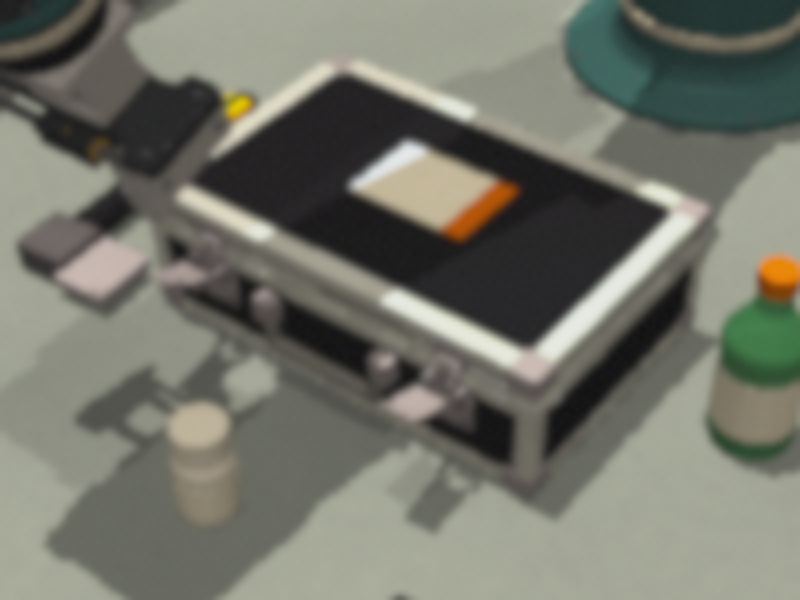

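The view shows both levers standing out, right at (190,272) and left at (415,400). The closed fingers are above the right one. I'll press now.

Request:
apply_moves(steps=[[0,0,0,0.03,0,0.08,0],[0,0,0,0.062,0,0.172,0],[0,0,0,0.077,0,0.2,0],[0,0,0,0.092,0,0.23,0],[0,0,0,0.098,0,0.239,0],[0,0,0,0.104,0,0.248,0],[0,0,0,0.109,0,0.258,0],[0,0,0,0.113,0,0.267,0],[0,0,0,0.116,0,0.278,0],[0,0,0,0.118,0,0.289,0]])

```text
time: 2.82
tcp_pos: [0.6252, -0.111, 0.0743]
orientation: [-3.089, 0.056, 0.545]
force: [-5.7, -0.8, 6.0]
opening: 0.0008
gripper_force: 3.2
```

```bash
python3 -c "
from plan import *
rows([tip_for(-1,d,r) for d,r in [(27,.0385),(32,.039),(37,.0395),(42,.04),(47,.04),(52,.04),(57,.04),(62,.041),(67,.041),(72,.041),(77,.041),(82,.041)]])
im,W=cloud('scene');cv2.imwrite('pics/s2.png',cv2.resize(im[110:260,150:350,::-1],(800,600),interpolation=cv2.INTER_CUBIC))"
```

```text
t 2.8167 tip [ 0.6194 -0.1108  0.0584] F [-5.7 -0.8  6. ]
[0.001, 0.0, -0.002] [0.004, 0.0, 0.016] tip [ 0.619 -0.111  0.054]
[0.001, 0.0, -0.002] [0.004, 0.0, 0.027] tip [ 0.618 -0.111  0.05 ]
[0.001, 0.0, -0.002] [0.003, 0.0, 0.039] tip [ 0.616 -0.111  0.047]
[0.001, 0.0, -0.002] [0.002, 0.0, 0.05] tip [ 0.615 -0.111  0.044]
[0.001, 0.0, -0.002] [-0.003, 0.0, 0.061] tip [ 0.612 -0.111  0.041]
[0.001, 0.0, -0.002] [-0.008, 0.0, 0.072] tip [ 0.61  -0.111  0.039]
[0.001, 0.0, -0.002] [-0.014, 0.0, 0.082] tip [ 0.607 -0.11   0.037]
[0.001, 0.0, -0.002] [-0.019, 0.0, 0.093] tip [ 0.605 -0.11   0.034]
[0.001, 0.0, -0.002] [-0.027, 0.0, 0.102] tip [ 0.601 -0.11   0.032]
[0.001, 0.0, -0.002] [-0.035, 0.0, 0.11] tip [ 0.598 -0.11   0.031]
[0.001, 0.0, -0.002] [-0.045, 0.0, 0.118] tip [ 0.595 -0.11   0.03 ]
[0.001, 0.0, -0.002] [-0.055, 0.0, 0.124] tip [ 0.591 -0.11   0.029]
```

View pics/s2.png

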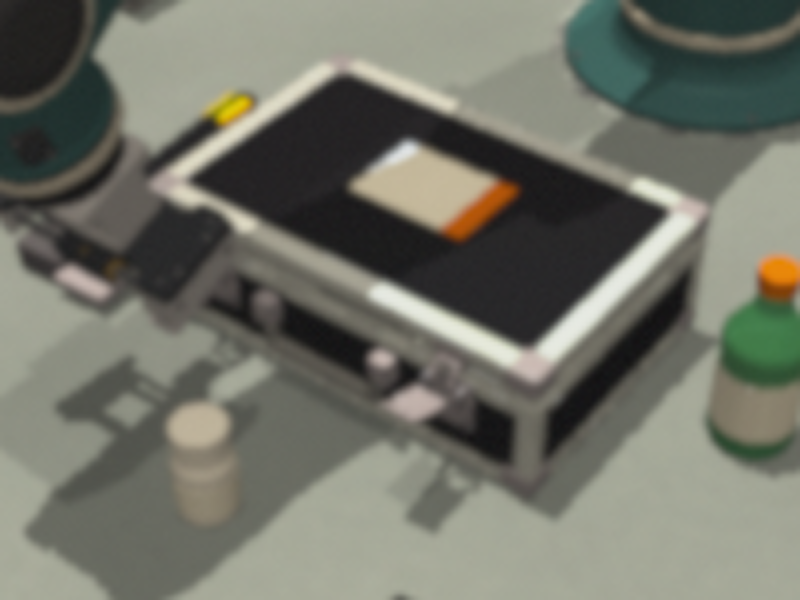

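The lever is carrying load (about 6 N up), and the case and pot haven't moved. I'll keep following the arc.

Request:
apply_moves(steps=[[0,0,0,0.002,0,0.016,0],[0,0,0,0.001,0,0.027,0],[0,0,0,0,0,0.039,0],[0,0,0,-0.002,0,0.05,0],[0,0,0,-0.005,0,0.061,0],[0,0,0,-0.01,0,0.072,0],[0,0,0,-0.015,0,0.082,0],[0,0,0,-0.02,0,0.093,0]])

```text
time: 3.53
tcp_pos: [0.6101, -0.109, 0.0486]
orientation: [-3.089, 0.053, 0.544]
force: [-0.1, -0.7, -0.3]
opening: 0.0004
gripper_force: 0.0
```

```bash
python3 -c "
from plan import *
rows([tip_for(-1,d,r) for d,r in [(62,.041),(67,.041),(72,.041),(77,.041),(82,.041),(86,.041)]])
im,W=cloud('scene');cv2.imwrite('pics/s3.png',cv2.resize(im[110:260,150:350,::-1],(800,600),interpolation=cv2.INTER_CUBIC))"
```

```text
t 3.5333 tip [ 0.6043 -0.1088  0.0327] F [-0.1 -0.7 -0.3]
[0.001, -0.0, -0.0] [-0.001, 0.005, -0.005] tip [ 0.605 -0.11   0.034]
[0.001, -0.0, -0.0] [-0.008, 0.005, 0.004] tip [ 0.601 -0.11   0.032]
[0.001, -0.0, -0.0] [-0.017, 0.005, 0.013] tip [ 0.598 -0.11   0.031]
[0.001, -0.0, -0.0] [-0.027, 0.005, 0.02] tip [ 0.595 -0.11   0.03 ]
[0.001, -0.0, -0.0] [-0.037, 0.005, 0.026] tip [ 0.591 -0.11   0.029]
[0.001, -0.0, -0.0] [-0.045, 0.005, 0.031] tip [ 0.588 -0.11   0.029]
```

View pics/s3.png

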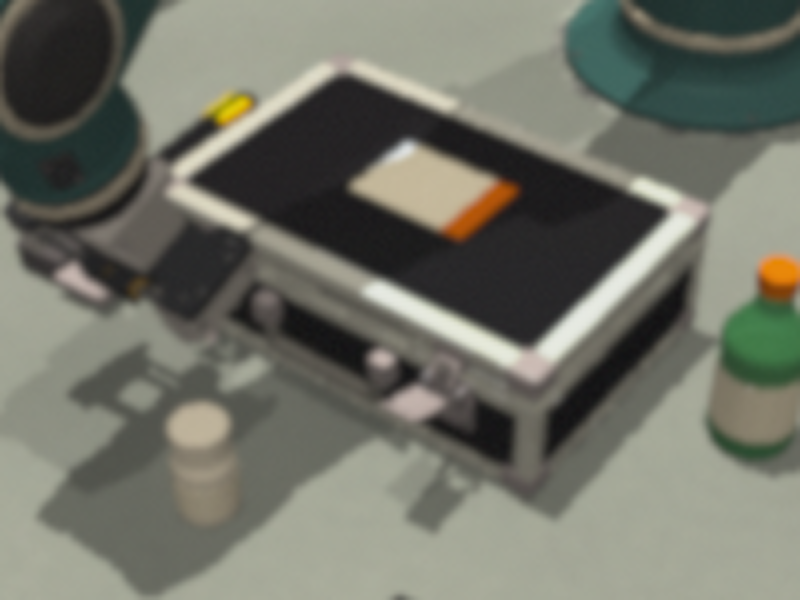

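Request:
apply_moves(steps=[[0,0,0,-0.008,0,0.004,0],[0,0,0,-0.017,0,0.012,0],[0,0,0,-0.027,0,0.02,0],[0,0,0,-0.032,0,0.023,0]])

```text
time: 3.92
tcp_pos: [0.5985, -0.1086, 0.0455]
orientation: [-3.089, 0.053, 0.545]
force: [-0.0, -0.6, -0.6]
opening: 0.0006
gripper_force: 0.0
```

Request:
apply_moves(steps=[[0,0,0,0.07,0,-0.025,0],[0,0,0,0.14,0,-0.05,0],[0,0,0,0.14,0,-0.05,0],[0,0,0,0.1,0,-0.16,0],[0,0,0,0.06,0,-0.26,0],[0,0,0,0.03,0,-0.364,0],[0,0,0,0.03,0,-0.364,0],[0,0,0,0.03,0,-0.364,0]])

```text
time: 4.58
tcp_pos: [0.6456, -0.1102, 0.1471]
orientation: [-3.09, 0.054, 0.539]
force: [-0.8, 0.4, -0.8]
opening: 0.0003
gripper_force: 0.0
```

```bash
python3 -c "
from plan import *
rows([tip_for(1,-16,.034)+[0,0,.06]])
im,W=cloud('scene');cv2.imwrite('pics/s4.png',cv2.resize(im[110:260,150:350,::-1],(800,600),interpolation=cv2.INTER_CUBIC))
im,W=cloud('top');np.save('top.npy',W)"; python3 fit.py
```

```text
t 4.5833 tip [ 0.6399 -0.11    0.1311] F [-0.8  0.4 -0.8]
[0.001, -0.003, -0.001] [-0.087, -0.695, -0.003] tip [0.623 0.099 0.141]
[ 213  177  103   92 8373] 0.11345444896799184
((0.46124133467674255, 0.04682045429944992), (0.24896301329135895, 0.2237464338541031), 88.02861785888672)
[[ 0.3451521  -0.0737389 ]
 [ 0.5687662  -0.08143584]
 [ 0.5773306   0.16737981]
 [ 0.3537165   0.17507675]]
L [[0.628, 0.098, 0.098], [0.627, 0.099, 0.091], [0.624, 0.099, 0.089], [0.622, 0.099, 0.089], [0.62, 0.099, 0.087], [0.617, 0.099, 0.089], [0.615, 0.1, 0.086]]
R [[0.514, -0.05, 0.599], [0.512, -0.05, 0.6], [0.51, -0.05, 0.602], [0.509, -0.05, 0.603], [0.508, -0.05, 0.601], [0.506, -0.05, 0.603], [0.504, -0.049, 0.606]]
Lr [[0.61, 0.1, 0.084], [0.606, 0.099, 0.09], [0.605, 0.1, 0.086], [0.603, 0.1, 0.08], [0.6, 0.1, 0.083], [0.598, 0.1, 0.081], [0.595, 0.1, 0.084]]
Rr [[0.501, -0.049, 0.608], [0.499, -0.049, 0.608], [0.497, -0.048, 0.609], [0.496, -0.048, 0.61], [0.494, -0.048, 0.61], [0.493, -0.048, 0.612], [0.491, -0.048, 0.614]]
pot [ 0.69904577 -0.00771158  0.07962769]
phone [0.74839467 0.16651592 0.01645161]
hat [ 0.42561226 -0.30040395  0.01386419] [ 0.59842248 -0.27356112  0.03558087]
top 0.03 225 [0.57637436 0.03979114 0.06857305] [0.63133286 0.11344917 0.09829824] [0.60540063 0.09594015 0.08573402]
top -0.21 12 [ 0.57806145 -0.06483408  0.06712332] [ 0.58158355 -0.04948554  0.07508561] [ 0.5796908  -0.05713428  0.07135495]
scene 0.03 631 [0.5507876  0.03007027 0.06008259] [0.63764624 0.16654683 0.0999568 ] [0.58306565 0.103498   0.08149362]
scene -0.21 492 [ 0.56650455 -0.17587382  0.06001261] [ 0.62965249 -0.03001701  0.09999624] [ 0.57826322 -0.09842623  0.08110286]
```

View pics/s4.png

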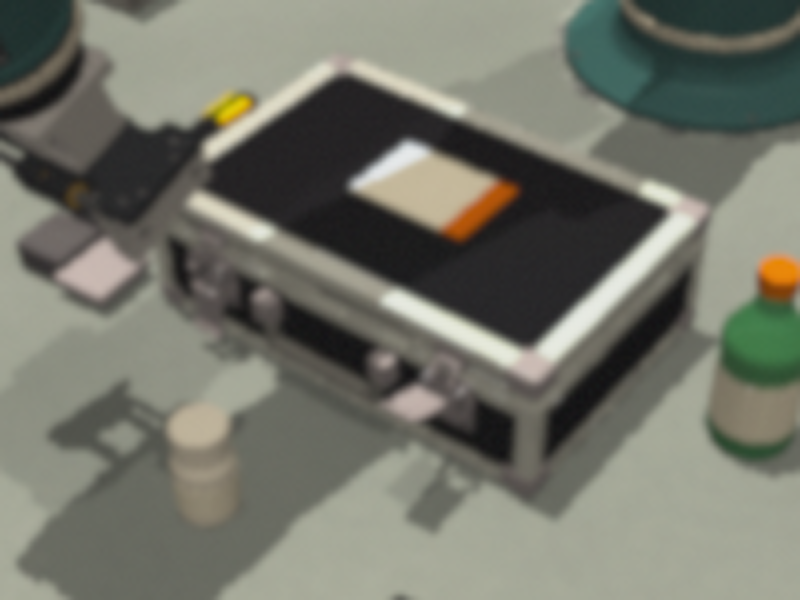

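The right lever at (210,285) is flat against the case, and the case, pot and hatchet are where they were. Next I'll do the left latch the same way.

Request:
apply_moves(steps=[[0,-0.003,0,-0.087,-0.695,-0.003,0],[0,-0.003,0,-0.087,-0.695,-0.003,0],[0,-0.003,0,-0.087,-0.695,-0.003,0],[0,-0.003,0,-0.087,-0.695,-0.003,0],[0,-0.003,0,-0.087,-0.695,-0.003,0],[0,-0.003,0,-0.087,-0.695,-0.003,0],[0,-0.003,0,-0.087,-0.695,-0.003,0],[0,-0.003,0,-0.087,-0.695,-0.003,0]])

```text
time: 5.35
tcp_pos: [0.6273, 0.0987, 0.1536]
orientation: [-3.088, 0.053, 0.554]
force: [0.5, 0.1, 0.5]
opening: 0.0005
gripper_force: 0.0
```

```bash
python3 -c "
from plan import *
rows([tip_for(1,-16,.034)+[0,0,.015]]+[tip_for(1,d,r) for d,r in [(-8,.034),(2,.035),(12,.036),(22,.037),(27,.0375),(32,.038),(37,.039),(42,.04),(47,.04),(52,.04),(57,.04),(62,.041),(72,.041),(77,.041)]])"
```

```text
t 5.35 tip [0.6214 0.0988 0.1377] F [0.5 0.1 0.5]
[0.001, 0.004, -0.001] [0.053, -0.001, 0.13] tip [0.623 0.099 0.096]
[0.001, 0.004, -0.001] [0.079, -0.001, 0.19] tip [0.624 0.099 0.076]
[0.001, 0.004, -0.001] [0.091, -0.001, 0.206] tip [0.626 0.099 0.07 ]
[0.001, 0.004, -0.001] [0.1, -0.001, 0.225] tip [0.626 0.099 0.064]
[0.001, 0.004, -0.001] [0.106, -0.002, 0.246] tip [0.626 0.099 0.057]
[0.001, 0.004, -0.001] [0.108, -0.002, 0.257] tip [0.625 0.099 0.054]
[0.001, 0.004, -0.001] [0.108, -0.002, 0.269] tip [0.624 0.099 0.051]
[0.001, 0.004, -0.001] [0.109, -0.002, 0.28] tip [0.623 0.099 0.047]
[0.001, 0.004, -0.001] [0.109, -0.002, 0.292] tip [0.622 0.099 0.044]
[0.001, 0.004, -0.001] [0.105, -0.002, 0.303] tip [0.619 0.099 0.041]
[0.001, 0.004, -0.001] [0.1, -0.002, 0.314] tip [0.617 0.099 0.039]
[0.001, 0.004, -0.001] [0.094, -0.002, 0.324] tip [0.614 0.099 0.037]
[0.001, 0.004, -0.001] [0.089, -0.002, 0.335] tip [0.612 0.099 0.034]
[0.001, 0.004, -0.001] [0.073, -0.002, 0.353] tip [0.605 0.1   0.031]
[0.001, 0.004, -0.001] [0.063, -0.002, 0.36] tip [0.602 0.1   0.03 ]
```

Request:
apply_moves(steps=[[0,0,0,0.03,0,0.07,0],[0,0,0,0.053,0,0.13,0],[0,0,0,0.066,0,0.16,0],[0,0,0,0.079,0,0.19,0],[0,0,0,0.085,0,0.2,0],[0,0,0,0.091,0,0.21,0],[0,0,0,0.096,0,0.22,0],[0,0,0,0.1,0,0.23,0],[0,0,0,0.103,0,0.24,0],[0,0,0,0.106,0,0.25,0]])

```text
time: 6.18
tcp_pos: [0.6314, 0.0983, 0.0739]
orientation: [-3.087, 0.054, 0.553]
force: [-4.6, -1.0, 6.2]
opening: 0.0006
gripper_force: 3.1
```

```bash
python3 -c "
from plan import *
rows([tip_for(1,d,r) for d,r in [(27,.0375),(32,.038),(37,.039),(42,.04),(47,.04),(52,.04),(57,.04),(62,.041),(67,.041),(72,.041),(77,.041)]])"
```

```text
t 6.1833 tip [0.6255 0.0985 0.0579] F [-4.6 -1.   6.2]
[0.001, 0.003, -0.001] [0.003, -0.002, 0.013] tip [0.625 0.099 0.054]
[0.001, 0.003, -0.001] [0.003, -0.002, 0.024] tip [0.624 0.099 0.051]
[0.001, 0.003, -0.001] [0.004, -0.002, 0.036] tip [0.623 0.099 0.047]
[0.001, 0.003, -0.001] [0.004, -0.002, 0.048] tip [0.622 0.099 0.044]
[0.001, 0.003, -0.001] [-0.0, -0.002, 0.059] tip [0.619 0.099 0.041]
[0.001, 0.003, -0.001] [-0.005, -0.002, 0.069] tip [0.617 0.099 0.039]
[0.001, 0.003, -0.001] [-0.011, -0.002, 0.079] tip [0.614 0.099 0.037]
[0.001, 0.003, -0.001] [-0.016, -0.002, 0.091] tip [0.612 0.099 0.034]
[0.001, 0.003, -0.001] [-0.024, -0.002, 0.1] tip [0.609 0.1   0.032]
[0.001, 0.003, -0.001] [-0.032, -0.002, 0.108] tip [0.605 0.1   0.031]
[0.001, 0.003, -0.001] [-0.042, -0.002, 0.115] tip [0.602 0.1   0.03 ]
```

The forces match the right side, so I'll use the same moves, going slightly further in.

Request:
apply_moves(steps=[[0,0,0,0.002,0,0.016,0],[0,0,0,0.001,0,0.027,0],[0,0,0,0,0,0.039,0],[0,0,0,-0.002,0,0.05,0],[0,0,0,-0.005,0,0.061,0],[0,0,0,-0.01,0,0.072,0],[0,0,0,-0.015,0,0.082,0],[0,0,0,-0.02,0,0.093,0],[0,0,0,-0.028,0,0.1,0],[0,0,0,-0.036,0,0.108,0],[0,0,0,-0.044,0,0.115,0],[0,0,0,-0.05,0,0.118,0]])

```text
time: 7.18
tcp_pos: [0.605, 0.0999, 0.0452]
orientation: [-3.087, 0.053, 0.551]
force: [1.4, 0.1, -0.9]
opening: 0.0005
gripper_force: 1.1
```

Request:
apply_moves(steps=[[0,0,0,0.07,0,-0.025,0],[0,0,0,0.14,0,-0.05,0],[0,0,0,0.14,0,-0.05,0],[0,0,0,0.1,0,-0.16,0],[0,0,0,0.06,0,-0.26,0],[0,0,0,0.03,0,-0.36,0],[0,0,0,-0.05,0,-0.6,0],[0,0,0,-0.05,0,-0.6,0],[0,0,0,-0.05,0,-0.6,0],[0,0,0,-0.05,0,-0.6,0]])

```text
time: 8.02
tcp_pos: [0.6542, 0.0985, 0.2216]
orientation: [-3.088, 0.053, 0.545]
force: [0.3, 0.1, -1.3]
opening: 0.0006
gripper_force: 0.0
```

```bash
python3 -c "
from plan import *
rows([])
im,W=cloud('scene');cv2.imwrite('pics/s5.png',cv2.resize(im[110:260,150:350,::-1],(800,600),interpolation=cv2.INTER_CUBIC));np.save('scene.npy',W)
im,W=cloud('top');np.save('top.npy',W)"; python3 fit.py | grep -v '\[\['
```

```text
t 8.0167 tip [0.6483 0.0987 0.2056] F [ 0.3  0.1 -1.3]
[ 303  177   53   92 3182] 0.1133841398984814
((0.4563494920730591, -0.10985532402992249), (0.1234709769487381, 0.222953200340271), 88.46206665039062)
 [ 0.566129   -0.17456046]
 [ 0.56944287 -0.05113396]
 [ 0.34656996 -0.04515019]]
pot [0.54556603 0.00985839 0.63753432]
phone [0.57192075 0.10274951 0.60369516]
hat [ 0.32719793 -0.29942036  0.01026806] [ 0.60582367 -0.19889898  0.03594446]
top 0.03 0   
top -0.21 26 [ 0.57243779 -0.12456126  0.06202502] [ 0.58157747 -0.05454531  0.09700331] [ 0.57757008 -0.09317804  0.07728605]
scene 0.03 559 [0.55005631 0.03053646 0.06002631] [0.5940993  0.16616722 0.09996537] [0.57761015 0.10378683 0.07994925]
scene -0.21 420 [ 0.56488629 -0.17542068  0.06013306] [ 0.5887677  -0.03022529  0.09979751] [ 0.57288972 -0.09818172  0.07947018]
```

View pics/s5.png

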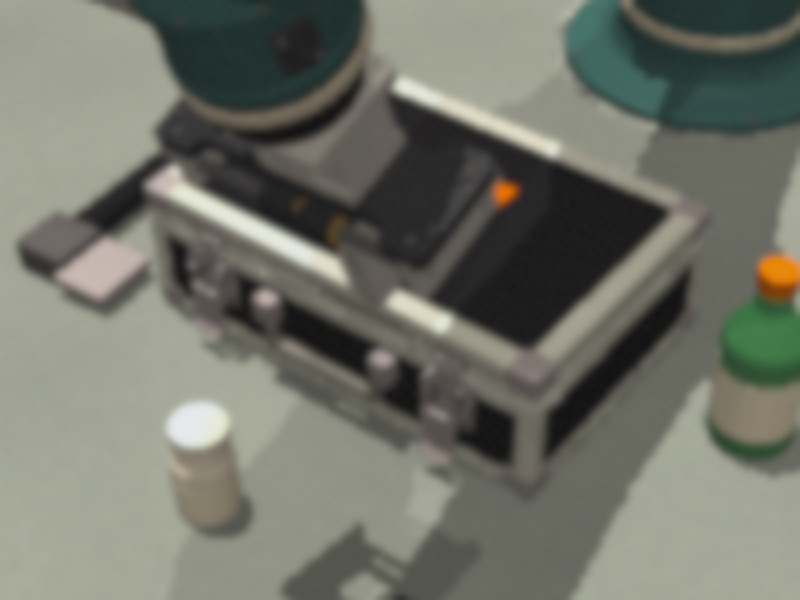

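Both levers, right at (210,290) and left at (443,410), are flat against the case. The case, pot, bottle and hatchet look undisturbed, and the arm is clear.

```bash
python3 -c "
from rig import env
print(env.finish_job())"
```

```text
the job is handed in; nothing more can be done
None
```

Both front latches are snapped shut and the job is handed in; the case and the exhibits seen in the last pictures had not visibly moved (the phone was out of view in them).

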